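Open the board-oil bottle's safety cap in the bench clamp

ROBOT

A 6-joint arm with a two-finger parallel gripper is mounted at the origin on the work surface. World frame = base frame: x ahead of the robot, y to its left, z up, the work surface at z = 0. Lengths are in m, angles in rad, forces in N, time in s.
With the tool pointing down it reaches from about 0.275 to 0.75 m from the base axis. Payload 10.2 kg.
Tool frame: the origin (TCP) lies on the front face of the gripper's body, between the roots of the fingers; the fingertips stand 64 mm ahead of it and the grasp point (between the pads) lies 45 mm ahead of it; z points along the fingers, y is the line along which they close (so a half turn about z gives the same grasp; the last joint's range is limited). The gripper opens to 88 mm and grips with 3 to 60 N. Pads are 18 mm wide; open, the fingers measure 123 mm over their backs; the gripper's body (75 mm by 187 mm) begins 45 mm behind the grasp point.
Start: joints at [1.09, 0.313, 1.498, -0, 1.331, -0.223], TCP at [0.134, 0.508, 0.303] pointing down, gripper open.
Joint ranges: [-2.94, 2.94], [-0.97, 2.17], [0.19, 2.56], [-1.23, 4.37], [0.02, 3.11], [-2.88, 2.88]. Speed limits (rad/s): [2.39, 2.39, 3.01, 3.14, 3.14, 3.14].

INTERFACE

Orientations are given as a unit quaternion [x, y, z, w].
In Python, from plant import manip gives the robot as it stands.
- The arm moves only by the tool drive_effector, called after "Request:" as name(argument=value, ...), one argument or row to a line, values as JSON. Schema: {"type":"object","properties":{"increments":{"type":"array","items":{"type":"object","properties":{"xyz":{"type":"array","items":{"type":"number"},"minItems":3,"maxItems":3},"r":{"type":"array","items":{"type":"number"},"minItems":3,"maxItems":3},"aperture":{"type":"number"}},"additionalProperties":false,"required":["aperture"]},"minItems":1,"maxItems":8},"clamp_n":{"type":"number"},"only":{"type":"string"},"quiet":{"type":"boolean"},"lines":{"type":"string"}},"required":["increments"],"additionalProperties":false}. increments is a list of rows, 1 to 8 of them, each an object with the fields xyz (a list: dx, dy, dz in units of 5 mm), r (a list: a rotation vector rx, ry, rz in units of 0.25 rad), aperture (the opening from 0.0 (shut) to 1.0 (fully open)); a field left out counts as zero (the opening has to be given); each row is the pose to reach, as a shift and turn from the pose commanded when the call began, along the tool's axes at that moment; what a row does not reach only later rows make up. A row lasts 1/10 s, in which the tool goes at most 0.05 m and 0.15 rad, less where a joint would pass 70% of its speed; a pose out of reach is approached as far as the arm can. The fingers move at their own pace and stop on an object; clamp_n is the grip in N (left out, the last holds). Time passes only in rows, so rows that do not move let the fingers close. The tool returns the time, the measured TCP pose, the force, the opening and the grip force at its end. only (a regular expression) keeps the lines of the reply that match it, lines (a string "A,B") keeps lines A to B, and quiet returns only ok. Input that does not fit is refused with a message, and nothing moves.
- manip.observe(): the state, without advancing time (a new reading comes with each control period).
- manip.capture(name): name is "scene" or "top"; returns a dict with "pixels" (400x640x3 uint8, red, green, blue), "depth" (400x640 float32, m along the optical axis (not along the pixel's ray), 0 where there is no reading), "mtx" (3x3 intrinsics, pixels), "view" (4x4, takes a point from world to camera coordinates). Camera axes: x right, y up, looking along -z (the intrinsics and any distortion apply to the point x, -y, -z); pixel columns grow to the right and rows downward; lengths in m; the calibration is good to about 2 mm. A picture is of the moment at which its call begins.
- manip.sign_off(): hands the job in; it is judged then, once.
The state is a dict: "t": time; "joints": joint angles; "dq": joint speeds; "joint_efforts": joint torques, N m; "ee_pos": TCP position; "eef_rot": TCP orientation; "contact_force": force on the tool from outside, world axes, zero at the start; "ft_torque": the same for the moment, N m; "opening": opening from 0.0 (shut) to 1.0 (fully open); "grip_force": force on a finger pad.
Only numpy, scipy, OpenCV 4.12 (cv2) and the standard library are available. Lean on these libraries where they do the work, as an engineer would, in place of code of your own. Each camera call takes 0.05 s, during which the arm holds its last target. There are 200 camera calls.

TASK

The walnut board is waiting for its oil. Press the red clamp lever down until it snaps and stays down by itself so that the bottle is held, then push the bottle's white safety cap down, twist it about a quarter turn anticlockwise while it is pushed down, and lift it off. Finish while still holding the cap level in the gripper, about 6 cm straight above the open bottle, with the bottle left standing in its clamp and everything else left alone.

Things in the scene. Friction and masses are not known exactly. Their poses are not given: they have to be found in the camera images.
- clamp: Bottle clamp fixed to the table: dark base plate 120 x 250 x 10 mm, two upright steel plates (a V, to 80 mm above the table) at +y, blue lever housing (to 85 mm) at -y, black rubber jaw between. Origin: underside of the base, straight below the bottle's axis; z up. The lever points along this frame's -y. Place and yaw vary (yaw within 0.45 rad).
- lever (a joint): Clamp lever, rad: 0 = up (sprung), grows as its end is pressed down, 0.56 = end stop. Resists with up to about 10 N at the red pad, snaps over a ball detent at 0.36 to 0.45; let go after that it rests latched at about 0.51, let go before it springs up. Hinge along the clamp's x, 88 mm to -y and 72 mm up from the clamp's origin. Pressed, it pushes the rubber jaw against the bottle.
- lever_pad (a point): Centre of the top face of the red pad, 34 x 36 mm, at the end of the lever, 84 mm from the hinge. At the start about 158 mm to -y of the clamp's origin and 121 mm above the table, its top face sloping 0.5 rad down towards the hinge; pressed to the stop about 172 mm and 76 mm, near level.
- bottle: Amber bottle with a paper label, 0.3 to 0.6 kg, body 72 mm diameter and 100 mm tall, narrowing to a 24 mm neck; 155 mm tall without the cap. Loose, stands upright on the clamp's base (10 mm above the table) between V and jaw. Origin: centre of its underside, z up its axis. Its yaw varies.
- bottle_rim (a point): Centre of the bottle's mouth, 155 mm up its axis (165 mm above the table).
- cap: White push-and-turn cap, 70 g, 37 mm tall: ribbed round grip 49 mm diameter from 10 to 37 mm above its underside; below it a skirt 60 mm diameter, 10 mm tall, whose top is a 5.5 mm wide shoulder that fingertips can press on. A red line on top marks its +x. Origin: centre of its underside, z up; locked it is 18 mm below the bottle's rim (147 mm above the table).
- bowl: Blue ceramic dipping bowl, 100 mm diameter, 40 mm tall, on the middle tier of the three-tier stainless rack (270 x 200 x 330 mm, fixed at the table's right side). Leave alone.
- jar: Closed glass jar, 76 mm diameter, 95 mm tall, on the rack's top tier. Leave alone.
- scraper: Orange plastic scraper, 160 mm long, on the rack's lowest tier. Leave alone.
- brush: Oil brush lying on the table, left of the clamp. Leave alone.
- sander: Cork sanding block 100 x 60 x 28 mm on the table, left of the clamp. Leave alone.
- tin: Round tin with a green label, 72 mm diameter, 70 mm tall, on the table, left of the clamp. Leave alone.
- cap_top (a point): Centre of the cap's top, 184 mm above the table when locked. A spring resists pressing: 8 N at first, 13 N fully down at 7 mm. Pressed less than 4 mm the cap is locked both ways; kept pressed further it turns anticlockwise seen from above (not clockwise), and once turned between 45 and 130 degrees it lifts straight off.

How it is judged:
By the outcome, as a careful person would: the job done as asked, in the order asked, and still so for the second after the job is handed in, while the arm keeps its last pose, push and grip.
It also fails if it takes over 53 s, if anything falls off the work surface, if the arm or the gripper's body presses on something with over 40 N, if the wrist force passes 120 N, or if a joint passes its speed limit or range.

## Working session

There is one attempt and no reset: what is moved stays moved. The work goes in short steps, Python scripts to look and compute and a tool call to move; the robot and the scene stay as the last step left them, time stands still between calls to the robot, and variables do not carry over. Pictures are saved under pics/ and viewed, at most 10 in all, crops included, and the job is handed in when it is done.

```bash
ls; mkdir -p pics
```

Create h.py:
```python
import numpy as np, cv2
from plant import manip
def snap(n,f):
    c=manip.capture(n); np.savez(''+n+'.npz',**c)
    cv2.imwrite('pics/'+f,c['pixels'][:,:,::-1]); return c
def world(c,u,v,z=None):
    K=np.array(c['mtx']);V=np.array(c['view']);iV=np.linalg.inv(V)
    r=np.array([(u-K[0,2])/K[0,0],-(v-K[1,2])/K[1,1],-1.])
    if z is None: d=c['depth'][int(round(v)),int(round(u))]
    else: d=(z-iV[2,3])/(iV[:3,:3]@r)[2]
    return (iV@np.r_[r*d,1])[:3]
```

Run:
```python
from h import *
for n in('top','scene'):
    c=snap(n,n+'0.png');print(n,c.keys(),c['mtx'],c['view'])
print(manip.observe())
```

```text
pics
plant.py
top dict_keys(['pixels', 'depth', 'mtx', 'view']) [[420.83112853   0.         316.25090035]
 [  0.         420.83112853 202.77769603]
 [  0.           0.           1.        ]] [[ 9.97826542e-03 -9.99949295e-01 -1.35692377e-03 -4.00365195e-02]
 [ 9.97488406e-01  9.85852863e-03  7.01404984e-02 -5.73901993e-01]
 [-7.01235647e-02 -2.05339624e-03  9.97536199e-01 -1.44894060e+00]
 [ 0.00000000e+00  0.00000000e+00  0.00000000e+00  1.00000000e+00]]
scene dict_keys(['pixels', 'depth', 'mtx', 'view']) [[497.55358801   0.         317.7850497 ]
 [  0.         497.55358801 196.25396542]
 [  0.           0.           1.        ]] [[ 0.19519432  0.98070073 -0.01119159 -0.07537848]
 [-0.75918111  0.15830871  0.63133382  0.32664879]
 [ 0.62092126 -0.11473633  0.77543043 -2.09343004]
 [ 0.          0.          0.          1.        ]]
{'t': 0.1, 'joints': array([ 1.08956987e+00,  3.13383750e-01,  1.49832263e+00, -3.62518387e-05,
        1.33095432e+00, -2.23433438e-01]), 'dq': array([-3.50840769e-04, -8.57320047e-04, -2.80603770e-03,  2.32588299e-04,
        2.01067178e-03,  7.96213681e-05]), 'joint_efforts': array([ 3.59879588e-03, -4.02808213e+01, -2.52641469e+01,  6.96251937e-02,
        3.41821066e-02, -6.61357126e-05]), 'ee_pos': array([0.1338201 , 0.5075228 , 0.30223801]), 'eef_rot': array([ 1.28535587e-01,  9.91704753e-01, -5.07293126e-04, -1.67760056e-04]), 'contact_force': array([ 0.07050011, -0.11217632,  0.38045403]), 'ft_torque': array([ 0.02457455, -0.06907446,  0.03663503]), 'grip_force': 0.0, 'opening': 1.0019733812078446}
```

View pics/top0.png

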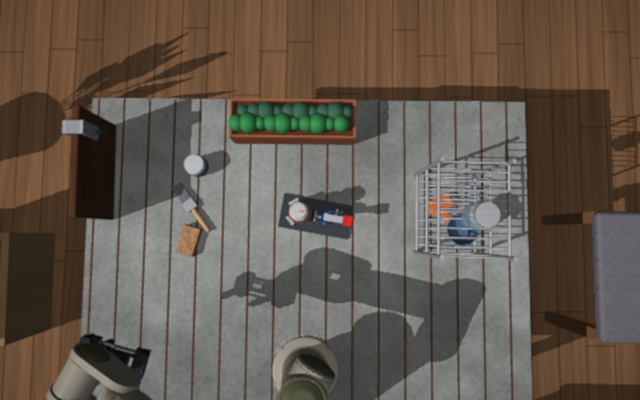

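View pics/scene0.png

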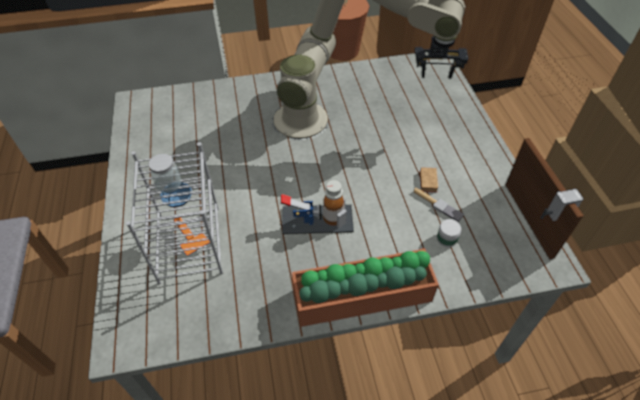

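The top view shows the cap at about (298,211) and the red pad at (347,220). In the scene view the cap is at (334,187) and the pad at (287,201). I'll enlarge both.

Run:
```python
from h import *
t=cv2.imread('pics/top0.png')[185:245,270:370];s=cv2.imread('pics/scene0.png')[170:240,270:370]
a=cv2.resize(t,None,fx=8,fy=8,interpolation=2)[:290*2];b=cv2.resize(s,None,fx=8,fy=8,interpolation=2)
cv2.imwrite('pics/tc.png',a);cv2.imwrite('pics/sc.png',b)
for n in('top','scene'):
    c=np.load(n+'.npz');p=c['pixels'].astype(int)
    hsv=cv2.cvtColor(c['pixels'],cv2.COLOR_RGB2HSV)
    m=((hsv[...,0]<6)|(hsv[...,0]>174))&(hsv[...,1]>190)&(hsv[...,2]>120)
    k=np.zeros_like(m);k[185:245,270:370]=1;m&=k
    v,u=np.where(m);print(n,len(u),u.min(),u.max(),v.min(),v.max(),u.mean(),v.mean(),world(c,u.mean(),v.mean()))
    # points with height
    P=np.array([world(c,uu,vv) for vv in range(180,240) for uu in range(270,370)])
    for lo,hi in((.178,.192),(.150,.164),(.004,.016)):
        q=P[(P[:,2]>lo)&(P[:,2]<hi)];print(lo,len(q),q.mean(0),q.min(0),q.max(0))
    q=P[(P[:,2]>.004)&(P[:,2]<.25)]; print(cv2.minAreaRect((q[:,:2]*1000).astype(np.float32)))
```

```text
top 85 343 352 215 225 347.5764705882353 220.10588235294117 [ 0.51183018 -0.13647701  0.12298719]
0.178 194 [0.53921351 0.0214516  0.184451  ] [ 0.51499419 -0.00318509  0.17928473] [0.56171682 0.04367005 0.1902124 ]
0.15 74 [0.53603856 0.01855002 0.1570239 ] [ 0.50969521 -0.00576574  0.15291735] [0.56685371 0.04836552 0.16331946]
0.004 1929 [ 0.53740027 -0.04081674  0.00917391] [ 0.44648516 -0.22043004  0.00400278] [0.65790552 0.12985046 0.01599759]
((552.2548217773438, -46.04658508300781), (208.21737670898438, 349.93212890625), 0.5780243277549744)
scene 1 288 288 204 204 288.0 204.0 [ 0.52697837 -0.12862636  0.10741622]
0.178 120 [0.54254559 0.02172517 0.1823637 ] [ 0.51766073 -0.00211988  0.17800344] [0.56725959 0.04499381 0.1898467 ]
0.15 76 [0.55715434 0.02034848 0.15560623] [ 0.52580248 -0.00529402  0.1501864 ] [0.57274482 0.05154198 0.16346025]
0.004 1074 [ 0.53994815 -0.0430188   0.00815698] [ 0.32270377 -0.19374279  0.00400142] [0.63790537 0.17687913 0.01593183]
((486.50115966796875, -17.929580688476562), (364.349365234375, 267.8907470703125), 78.25028228759766)
```

View pics/tc.png

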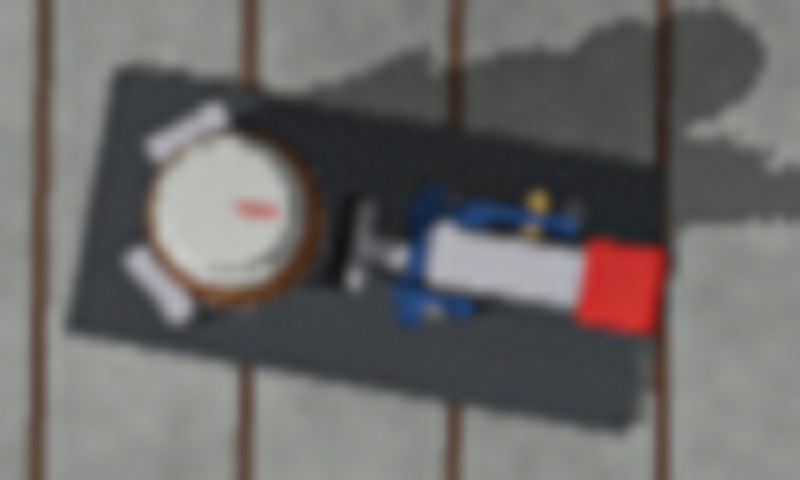

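View pics/sc.png

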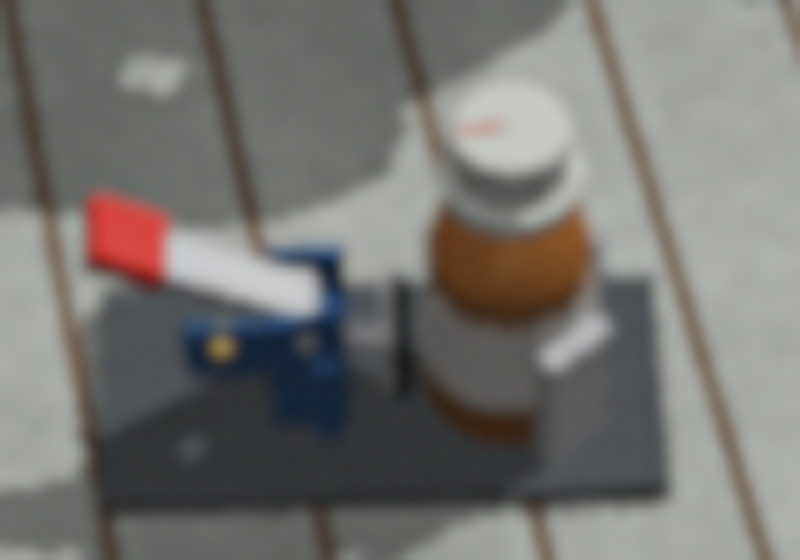

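Both crops agree. The cap is at about (0.540, 0.0215), with its red line pointing along world -y, and the pad is at about (0.512, -0.136). The clamp yaw is about -0.178. I'll go above the pad with the fingers shut and tool y along the clamp's x.

Create go.py:
```python
import sys
from h import *
from scipy.spatial.transform import Rotation as R
o=manip.observe();x,y,z,a=map(float,sys.argv[1:5])
r=R.from_quat(o['eef_rot'])
T=R.from_matrix(np.array([[-np.sin(a),np.cos(a),0],[np.cos(a),np.sin(a),0],[0,0,-1]]).T)
if T.as_matrix()[2,2]>0 or np.linalg.det(T.as_matrix())<0: print('bad')
print('d',r.inv().apply(np.array([x,y,z])-o['ee_pos']).round(4),'rot',(r.inv()*T).as_rotvec().round(4),'q',o['joints'].round(2),'t',o['t'])
```

```bash
sed -i 's/^T=.*/T=R.from_matrix(np.array([[-np.sin(a),np.cos(a),0],[np.cos(a),np.sin(a),0],[0,0,-1]]).T)/' go.py
```

Run:
```python
import re
s=open('go.py').read()
# x = y cross z(down): y=(c,s,0), z=(0,0,-1) -> x=(-s,c,0)
s=re.sub(r'^T=.*$','T=R.from_matrix(np.column_stack([[-np.sin(a),np.cos(a),0],[np.cos(a),np.sin(a),0],[0,0,-1]]))',s,flags=re.M)
open('go.py','w').write(s)
```

```bash
python3 go.py 0.512 -0.136 0.26 -0.178
```

```text
d [-0.5298 -0.5258  0.0427] rot [-1.000e-03  6.000e-04  1.491e+00] q [ 1.09  0.31  1.5  -0.    1.33 -0.22] t 0.1
```

The rows are not in the units I measure in: shifts go in units of 5 mm and turns go in units of 0.25 rad. I convert before sending: -0.53 m is -106, -0.526 m is -105.2, 1.49 rad is 5.96.

Request:
drive_effector(
  increments=[
    {"xyz": [-106,-105.2,0],"r": [0,0,5.96],"aperture": 0},
    {"xyz": [-106,-105.2,0],"r": [0,0,5.96],"aperture": 0},
    {"xyz": [-106,-105.2,0],"r": [0,0,5.96],"aperture": 0},
    {"xyz": [-106,-105.2,0],"r": [0,0,5.96],"aperture": 0},
    {"xyz": [-106,-105.2,0],"r": [0,0,5.96],"aperture": 0},
    {"xyz": [-106,-105.2,0],"r": [0,0,5.96],"aperture": 0},
    {"xyz": [-106,-105.2,0],"r": [0,0,5.96],"aperture": 0},
    {"xyz": [-106,-105.2,0],"r": [0,0,5.96],"aperture": 0},
  ],
  clamp_n=20,
)

```text
t: 0.9
ee_pos: [0.337, 0.1609, 0.3028]
eef_rot: [0.668, 0.744, 0.0, 0.0]
contact_force: [1.6, 0.8, 0.1]
opening: 0.297
grip_force: 0.0
```

```bash
python3 go.py 0.512 -0.136 0.3 -0.178
```

```text
d [-0.3139  0.1424  0.0028] rot [ 3.000e-04 -1.000e-04  2.849e-01] q [ 0.13 -0.03  1.9   0.    1.27  0.02] t 0.9
```

In the tool's units: -0.3 m is -60, 0.14 m is 28, 0.28 rad is 1.12.

Request:
drive_effector(
  increments=[
    {"xyz": [-60,28,0],"r": [0,0,1.12],"aperture": 0},
    {"xyz": [-60,28,0],"r": [0,0,1.12],"aperture": 0},
    {"xyz": [-60,28,0],"r": [0,0,1.12],"aperture": 0},
    {"xyz": [-60,28,0],"r": [0,0,1.12],"aperture": 0},
    {"xyz": [-60,28,0],"r": [0,0,1.12],"aperture": 0},
    {"xyz": [-60,28,0],"r": [0,0,1.12],"aperture": 0},
    {"xyz": [-60,28,0],"r": [0,0,1.12],"aperture": 0},
    {"xyz": [-60,28,0],"r": [0,0,1.12],"aperture": 0},
  ],
)

```text
t: 1.7
ee_pos: [0.5104, -0.1225, 0.3016]
eef_rot: [0.765, 0.644, -0.0, -0.0]
contact_force: [-0.1, 1.2, -0.0]
opening: 0.007
grip_force: 0.0
```

```bash
python3 go.py 0.512 -0.136 0.2 -0.178
```

```text
d [-0.013   0.0039  0.1016] rot [-0.0011  0.0001  0.0076] q [-0.46  0.31  1.5  -0.    1.33 -0.29] t 1.7
```

In the tool's units: 0.05 m is 10, -0.018 m is -3.6, 0.008 rad is 0.032.

Request:
drive_effector(
  increments=[
    {"xyz": [-3.6,0.8,0],"r": [0,0,0.032],"aperture": 0},
    {"xyz": [-3.6,0.8,10],"r": [0,0,0.032],"aperture": 0},
    {"xyz": [-3.6,0.8,18],"r": [0,0,0.032],"aperture": 0},
    {"xyz": [-3.6,0.8,20],"r": [0,0,0.032],"aperture": 0},
    {"xyz": [-3.6,0.8,20],"r": [0,0,0.032],"aperture": 0},
  ],
)

```text
t: 2.2
ee_pos: [0.5102, -0.1373, 0.2024]
eef_rot: [0.766, 0.643, -0.0, -0.001]
contact_force: [0.5, 0.5, -0.1]
opening: 0.008
grip_force: 0.0
```

```bash
python3 go.py 0.5108 -0.141 0.142 -0.178
```

```text
d [-0.0036  0.0014  0.0604] rot [-0.0021 -0.0007  0.0035] q [-0.48  0.42  1.62  0.    1.1  -0.31] t 2.2
```

```bash
python3 -c "
from h import *
c=snap('top','t1.png');s=snap('scene','s1.png')
a=cv2.resize(s['pixels'][140:240,240:380,::-1],None,fx=5,fy=5,interpolation=2)
cv2.imwrite('pics/s1c.png',a)"
```

```text
(no output)
```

View pics/s1c.png

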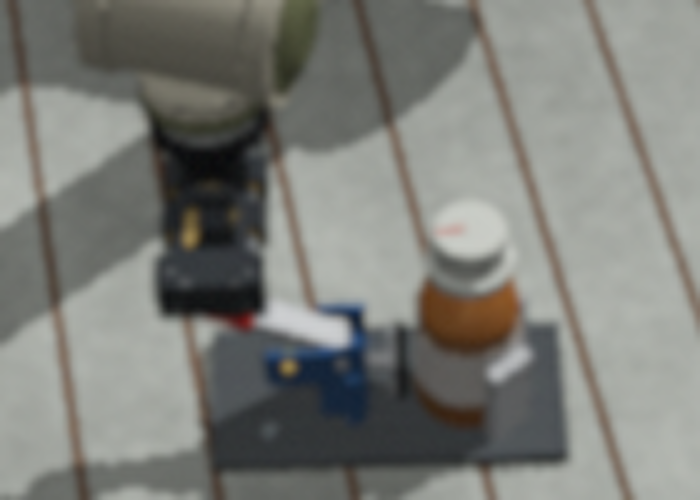

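The shut fingers are over the red pad (crop ~(235,318)), with the bottle to their right and untouched. I'll press down.

In the tool's units: 0.048 m is 9.6, 0.044 m is 8.8.

Request:
drive_effector(
  increments=[
    {"xyz": [-0.6,0.2,2],"aperture": 0},
    {"xyz": [-0.6,0.2,3.6],"aperture": 0},
    {"xyz": [-0.6,0.2,5.2],"aperture": 0},
    {"xyz": [-0.6,0.2,6.8],"aperture": 0},
    {"xyz": [-0.6,0.2,8],"aperture": 0},
    {"xyz": [-0.6,0.2,8.8],"aperture": 0},
    {"xyz": [-0.6,0.2,9.6],"aperture": 0},
    {"xyz": [-0.6,0.2,9.6],"aperture": 0},
  ],
)

```text
t: 3.1
ee_pos: [0.5105, -0.1406, 0.1538]
eef_rot: [0.766, 0.643, -0.0, -0.001]
contact_force: [0.1, -0.4, 0.2]
opening: 0.005
grip_force: 0.0
```

```bash
python3 go.py 0.5108 -0.141 0.142 -0.178
```

```text
d [-0.0003  0.0004  0.0118] rot [-0.002  -0.0009  0.003 ] q [-0.49  0.49  1.66  0.    0.99 -0.32] t 3.1
```

Request:
drive_effector(
  increments=[
    {"xyz": [0,0,0.8],"aperture": 0},
    {"xyz": [0,0,1.6],"aperture": 0},
    {"xyz": [0,0,2],"aperture": 0},
    {"xyz": [0,0,2.4],"aperture": 0},
    {"xyz": [0,0,2.4],"aperture": 0},
  ],
)

```text
t: 3.6
ee_pos: [0.5108, -0.1411, 0.1427]
eef_rot: [0.766, 0.643, -0.0, -0.0]
contact_force: [-1.6, -1.0, 3.9]
opening: 0.009
grip_force: 1.7
```

```bash
python3 -c "
from h import *
s=snap('scene','s2.png')
a=cv2.resize(s['pixels'][140:240,240:380,::-1],None,fx=5,fy=5,interpolation=2)
cv2.imwrite('pics/s2c.png',a)"
```

```text
(no output)
```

View pics/s2c.png

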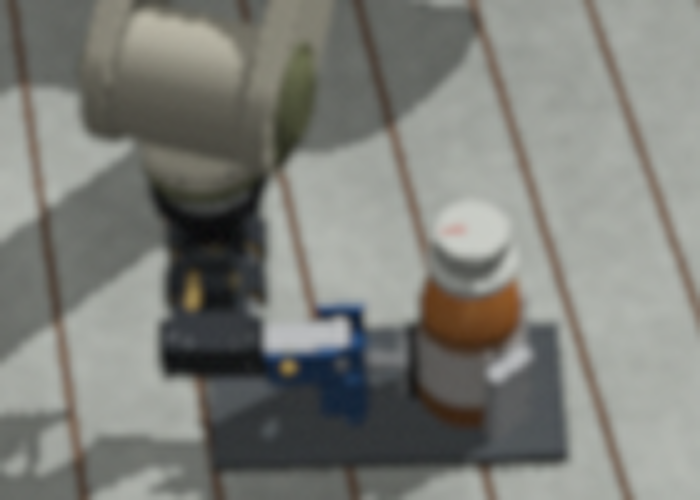

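The lever lies level, with its top near (305,335), and the jaw touches the bottle. I'll rise, check that it stays latched, and re-measure the cap.

In the tool's units: -0.16 m is -32, -0.13 m is -26.

Request:
drive_effector(
  increments=[
    {"xyz": [0,0,-6],"aperture": 0},
    {"xyz": [0,0,-16],"aperture": 0},
    {"xyz": [0,0,-26],"aperture": 0},
    {"xyz": [-10,0,-32],"aperture": 1},
    {"xyz": [-18,0,-32],"aperture": 1},
    {"xyz": [-20,0,-32],"aperture": 1},
    {"xyz": [-20,0,-32],"aperture": 1},
  ],
)

```text
t: 4.35
ee_pos: [0.4931, -0.2405, 0.3022]
eef_rot: [0.767, 0.642, 0.0, -0.0]
contact_force: [0.4, 0.8, 0.4]
opening: 0.34
grip_force: 0.0
```

Run:
```python
from h import *
for n in('top','scene'):
    c=snap(n,n+'3.png')
    P=np.array([world(c,uu,vv) for vv in range(180,240) for uu in range(285,360)])
    near=np.hypot(P[:,0]-.54,P[:,1]-.0215)<.04
    q=P[near&(P[:,2]>.176)&(P[:,2]<.192)];print(n,len(q),q.mean(0),q.min(0),q.max(0))
    (ct,r)=cv2.minEnclosingCircle((q[:,:2]*1000).astype(np.float32));print(ct,r)
t=cv2.imread('pics/top3.png')[185:245,270:370];s=cv2.imread('pics/scene3.png')[170:240,270:370]
a=np.vstack([cv2.resize(i,None,fx=4,fy=4,interpolation=2) for i in(t,s)]);cv2.imwrite('pics/c3.png',a)
```

```bash
python3 go.py 0.54 0.0215 0.3 -0.178
```

```text
top 200 [0.53912087 0.02294385 0.18474035] [ 5.14861218e-01 -2.69036050e-04  1.77125446e-01] [0.56158047 0.04668983 0.19146002]
(539.481689453125, 22.929079055786133) 24.93047332763672
scene 141 [0.54341683 0.02355401 0.18123407] [ 0.51780746 -0.00072912  0.17600181] [0.57142422 0.04767554 0.19018674]
(544.1080322265625, 24.167699813842773) 27.323606491088867
d [0.2641 0.0005 0.0024] rot [-0.001  -0.0011  0.0033] q [-0.66  0.37  1.43  0.    1.35 -0.49] t 4.45
```

View pics/c3.png

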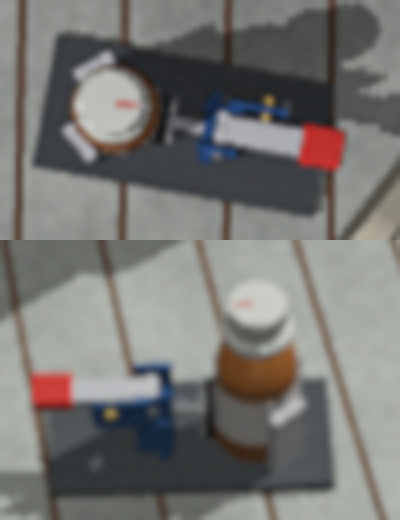

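The lever stays latched: level in both views, with the pad at (320,146). The bottle has moved about 1.5 mm into the V, so the cap is now at (0.540, 0.023). I'll go above it with the fingers open.

Request:
drive_effector(
  increments=[
    {"xyz": [53.2,0,0],"aperture": 1},
    {"xyz": [53.2,0,0],"aperture": 1},
    {"xyz": [53.2,0,0],"aperture": 1},
    {"xyz": [53.2,0,0],"aperture": 1},
    {"xyz": [53.2,0,0],"aperture": 1},
    {"xyz": [53.2,0,0],"aperture": 1},
    {"xyz": [53.2,0,0],"aperture": 1},
  ],
)

```text
t: 5.15
ee_pos: [0.5395, 0.026, 0.3024]
eef_rot: [0.764, 0.645, -0.0, -0.0]
contact_force: [0.1, -0.6, 0.3]
opening: 0.998
grip_force: 0.0
```

```bash
python3 go.py 0.54 0.023 0.225 -0.178
```

```text
d [-0.0029  0.0011  0.0774] rot [-0.0008 -0.0004  0.0084] q [-0.17  0.35  1.45  0.    1.34  0.  ] t 5.15
```

In the tool's units: 0.065 m is 13, 0.077 m is 15.4.

Request:
drive_effector(
  increments=[
    {"xyz": [-0.2,0.2,6],"aperture": 1},
    {"xyz": [-0.2,0.2,10],"aperture": 1},
    {"xyz": [-0.2,0.2,13],"aperture": 1},
    {"xyz": [-0.2,0.2,15.4],"aperture": 1},
    {"xyz": [-0.2,0.2,15.4],"aperture": 1},
    {"xyz": [-0.2,0.2,15.4],"aperture": 1},
  ],
)

```text
t: 5.75
ee_pos: [0.5407, 0.0211, 0.2262]
eef_rot: [0.766, 0.643, 0.0, 0.0]
contact_force: [0.5, -0.1, 0.9]
opening: 1.003
grip_force: 0.0
```

```bash
python3 go.py 0.54 0.023 0.225 -0.178
```

```text
d [ 0.0017 -0.001   0.0012] rot [0.0005 0.     0.0029] q [-0.18  0.42  1.56 -0.    1.17 -0.  ] t 5.75
```

In the tool's units: 0.002 m is 0.4, 0.0017 m is 0.34.

Request:
drive_effector(
  increments=[
    {"xyz": [0.34,-0.2,0.4],"aperture": 1},
    {"xyz": [0.34,-0.2,0.4],"aperture": 0.4},
    {"xyz": [0.34,-0.2,0.4],"aperture": 0.4},
    {"xyz": [0.34,-0.2,0.4],"aperture": 0.4},
    {"xyz": [0.34,-0.2,0.4],"aperture": 0.4},
    {"xyz": [0.34,-0.2,0.4],"aperture": 0.4},
    {"xyz": [0.34,-0.2,0.4],"aperture": 0.4},
    {"xyz": [0.34,-0.2,0.4],"aperture": 0.4},
  ],
  clamp_n=20,
)

```text
t: 6.55
ee_pos: [0.5394, 0.0233, 0.2236]
eef_rot: [0.766, 0.643, -0.001, -0.001]
contact_force: [-5.0, 1.1, 1.8]
opening: 0.551
grip_force: 20.0
```

```bash
python3 go.py 0.54 0.023 0.217 -0.178
```

```text
d [-0.0001  0.0006  0.0066] rot [-0.002   0.      0.0031] q [-0.17  0.42  1.56 -0.    1.16  0.  ] t 6.55
```

In the tool's units: -0.001 m is -0.2, 0.007 m is 1.4.

Request:
drive_effector(
  increments=[
    {"xyz": [0,-0.2,0.4],"aperture": 0.4},
    {"xyz": [0,-0.2,0.8],"aperture": 0.4},
    {"xyz": [0,-0.2,1.2],"aperture": 0.4},
    {"xyz": [0,-0.2,1.4],"aperture": 0.4},
    {"xyz": [0,-0.2,1.4],"aperture": 0.4},
  ],
  clamp_n=30,
)

```text
t: 7.05
ee_pos: [0.5392, 0.0233, 0.2181]
eef_rot: [0.766, 0.643, 0.001, 0.001]
contact_force: [-5.7, 0.5, 10.9]
opening: 0.55
grip_force: 30.0
```

```bash
python3 go.py 0.54 0.023 0.217 -0.178
```

```text
d [-0.0001  0.0008  0.0011] rot [0.0018 0.0001 0.0032] q [-0.17  0.42  1.57 -0.    1.14  0.  ] t 7.05
```

In the tool's units: 0.004 m is 0.8, 0.002 m is 0.4.

Request:
drive_effector(
  increments=[
    {"xyz": [0,-0.2,0.4],"aperture": 0.4},
    {"xyz": [0,-0.2,0.8],"aperture": 0.4},
    {"xyz": [0,-0.2,0.8],"aperture": 0.4},
  ],
  clamp_n=30,
)

```text
t: 7.35
ee_pos: [0.5389, 0.0234, 0.2163]
eef_rot: [0.766, 0.643, 0.002, 0.002]
contact_force: [-8.6, 1.2, 25.3]
opening: 0.552
grip_force: 30.0
```

```bash
python3 go.py 0.54 0.023 0.217 -0.178
```

```text
d [-0.0002  0.0011 -0.0007] rot [0.0055 0.0002 0.0033] q [-0.17  0.42  1.58 -0.    1.14  0.  ] t 7.35
```

Request:
drive_effector(
  increments=[
    {"xyz": [0,0,-0.2],"aperture": 0.4},
    {"xyz": [0,0,-0.2],"r": [0,0,-0.4],"aperture": 0.4},
    {"xyz": [0,0,-0.2],"r": [0,0,-0.8],"aperture": 0.4},
    {"xyz": [0,0,-0.2],"r": [0,0,-1.2],"aperture": 0.4},
    {"xyz": [0,0,-0.2],"r": [0,0,-1.6],"aperture": 0.4},
  ],
  clamp_n=40,
)

```text
t: 7.85
ee_pos: [0.5396, 0.0235, 0.2165]
eef_rot: [0.622, 0.783, 0.002, 0.003]
contact_force: [-0.1, 1.9, 15.7]
opening: 0.551
grip_force: 40.0
```

```bash
python3 -c "
from h import *
o=manip.observe();print(o['ft_torque'],o['joints'])"; python3 go.py 0.54 0.023 0.217 -0.178
```

```text
[ 0.24993838  0.05498821 -0.01083482] [-1.73769360e-01  4.24675346e-01  1.57529967e+00  8.60797466e-04
  1.13423746e+00 -4.03153576e-01]
d [-0.0006  0.0003 -0.0005] rot [0.0074 0.0007 0.407 ] q [-0.17  0.42  1.58  0.    1.13 -0.4 ] t 7.85
```

Request:
drive_effector(
  increments=[
    {"r": [0,0,-0.48],"aperture": 0.4},
    {"r": [0,0,-1.04],"aperture": 0.4},
    {"r": [0,0,-1.6],"aperture": 0.4},
    {"r": [0,0,-2.16],"aperture": 0.4},
    {"r": [0,0,-2.72],"aperture": 0.4},
    {"r": [0,0,-3.28],"aperture": 0.4},
    {"r": [0,0,-3.84],"aperture": 0.4},
    {"r": [0,0,-4.4],"aperture": 0.4},
  ],
)

```text
t: 8.65
ee_pos: [0.5394, 0.0235, 0.2164]
eef_rot: [0.12, 0.993, 0.0, 0.003]
contact_force: [-1.4, 2.6, 17.2]
opening: 0.547
grip_force: 40.0
```

Request:
drive_effector(
  increments=[
    {"r": [0,0,-0.32],"aperture": 0.4},
    {"r": [0,0,-0.32],"aperture": 0.4},
  ],
)

```text
t: 8.85
ee_pos: [0.5394, 0.0234, 0.2164]
eef_rot: [0.082, 0.997, -0.0, 0.003]
contact_force: [-0.5, 2.1, 15.9]
opening: 0.549
grip_force: 40.0
```

```bash
python3 -c "
from h import *
o=manip.observe();print(o['ft_torque'],o['joints'])"; python3 go.py 0.54 0.023 0.217 1.392
```

```text
[ 0.20225737  0.08722761 -0.03091714] [-1.73879485e-01  4.24653929e-01  1.57560238e+00  4.54372378e-04
  1.13453557e+00 -1.58143115e+00]
d [-0.0006 -0.0003 -0.0006] rot [0.0004 0.0068 0.0154] q [-0.17  0.42  1.58  0.    1.13 -1.58] t 8.85
```

In the tool's units: -0.02 m is -4, -0.016 m is -3.2.

Request:
drive_effector(
  increments=[
    {"xyz": [0,0,-0.8],"aperture": 0.4},
    {"xyz": [0,0,-1.6],"aperture": 0.4},
    {"xyz": [0,0,-2.4],"aperture": 0.4},
    {"xyz": [0,0,-3.2],"aperture": 0.4},
    {"xyz": [0,0,-4],"aperture": 0.4},
  ],
)

```text
t: 9.35
ee_pos: [0.5379, 0.0235, 0.2337]
eef_rot: [0.083, 0.997, 0.0, -0.0]
contact_force: [0.6, 0.1, -0.5]
opening: 0.547
grip_force: 40.0
```

```bash
python3 go.py 0.54 0.023 0.3015 1.392
```

```text
d [-0.0021 -0.0001 -0.0678] rot [-0.     -0.0005  0.013 ] q [-0.17  0.41  1.56 -0.    1.18 -1.58] t 9.35
```

In the tool's units: -0.068 m is -13.6, -0.055 m is -11.

Request:
drive_effector(
  increments=[
    {"xyz": [0,0,-4],"aperture": 0.4},
    {"xyz": [0,0,-8],"aperture": 0.4},
    {"xyz": [-0.2,0,-11],"aperture": 0.4},
    {"xyz": [-0.4,0,-13.6],"aperture": 0.4},
    {"xyz": [-0.4,0,-13.6],"aperture": 0.4},
    {"xyz": [-0.4,0,-13.6],"aperture": 0.4},
    {"xyz": [-0.4,0,-13.6],"aperture": 0.4},
  ],
)

```text
t: 10.05
ee_pos: [0.5397, 0.0232, 0.3008]
eef_rot: [0.083, 0.997, 0.0, -0.001]
contact_force: [-0.2, 0.2, -0.5]
opening: 0.549
grip_force: 40.0
```

```bash
python3 go.py 0.54 0.023 0.3015 1.392; python3 -c "
from h import *
s=snap('scene','s4.png')
a=cv2.resize(s['pixels'][120:240,240:380,::-1],None,fx=5,fy=5,interpolation=2)
cv2.imwrite('pics/s4c.png',a)"
```

```text
d [-0.0003 -0.0001 -0.0007] rot [-0.     -0.0017  0.013 ] q [-0.17  0.35  1.45 -0.    1.34 -1.58] t 10.05
```

View pics/s4c.png

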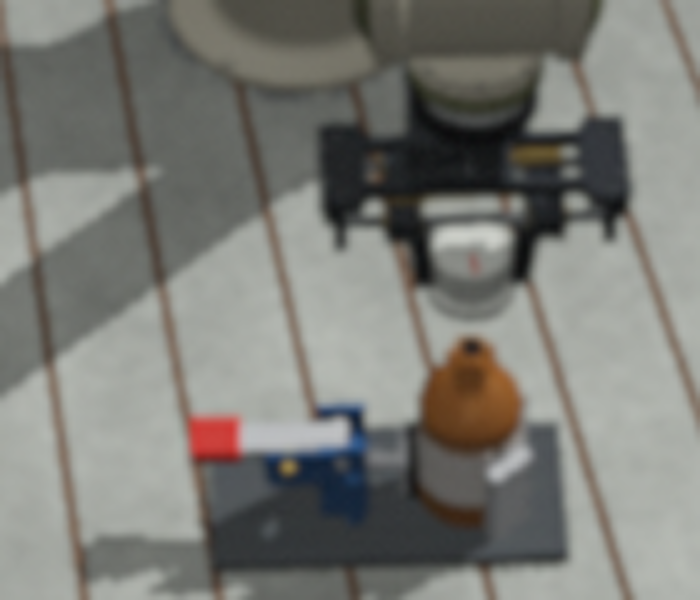

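The cap hangs level in the gripper at (472,270). The bottle stands open in the clamp with its mouth at (472,345), and the lever is latched.

```bash
python3 -c "
from plant import manip
print(manip.sign_off())"
```

```text
the job is handed in; nothing more can be done
None
```

I pressed the clamp lever until it latched, then pushed the cap down, twisted it about a quarter turn anticlockwise and lifted it off; I handed the job in at about 10 s with the cap held level roughly 6 cm above the open bottle, which is still standing in its clamp (no verdict was shown).

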